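# Lock the keyhole carving rest onto its bench mount

### The arm

A 7-joint arm with a two-finger parallel gripper is mounted at the origin on a cart in front of the work surface, level with it; the furniture and walls round the work are solid. World frame = base frame: x ahead of the robot, y to its left, z up, the work surface at z = 0. Lengths are in m, angles in degrees, forces in N, time in s.
With the tool pointing down it reaches from about 0.425 to 0.925 m from the base axis. Payload 6.8 kg.
Tool frame: the origin (TCP) lies midway between the tips of the shut fingers; the grasp point (between the pads) lies 19 mm behind it (ctrl.grip_point_offset is the distance from the TCP to the grasp point, in m); z points along the fingers, x is the direction in which the jaws open and shut, and the axes are right-handed (so a half turn about z gives the same grasp; the last joint's range is limited). The gripper opens to 85 mm and grips with 20 to 120 N. Pads are 22 mm wide; open, the fingers measure 114 mm over their backs; the gripper's body (76 mm by 85 mm) begins 54 mm behind the grasp point. The pads swing forward as they close: fully open they stand 13 mm farther back than shut.
Start: joints at [62.79, 27.33, 1.283, 89.118, -0.659, 63.558, -4.761], TCP at [0.242, -0.63, 0.231] pointing down, gripper open.
Joint ranges: [-169.35, 169.35], [-19.33, 120.38], [-80.79, 83.38], [13.8, 139.57], [-78.32, 258.32], [9.67, 109.79], [-169.56, 169.56]. Speed limits (degrees/s): [136.94, 136.94, 180, 180, 180, 180, 180].

### API

Orientations are given as [roll, pitch, yaw] about the fixed x, y, z axes, in that order (R = Rz(yaw) Ry(pitch) Rx(roll)).
In Python, from rig import readout, cams, ctrl gives the robot as it stands.
- The arm moves only by the tool send_rows, never from a script. Its argument "commands" is text: rows parted by semicolons, each of 5 numbers parted by spaces: the shift along the tool's x, y, z in cm, then the turn about the tool's z in degrees, then the closure, from -1 (fully open) to 1 (shut). A call has 1 to 8 rows; each row shifts and turns the commanded pose from where the row before left it, along the tool's axes as they then stand; what a row does not reach is not made up. A row lasts 1/8 s, in which the tool goes at most 62.5 mm and 10.7 degrees, less where a joint would pass 70% of its speed; a pose out of reach is approached as far as the arm can. A call is refused whole if a number of a shift passes 6.25 or a number of a turn 10.7, either way. A call with a gripper value outside its range is refused whole. The fingers move at their own pace and stop on an object; "squeeze" is the grip in N (left out, the last holds). Time passes only in rows, so rows that do not move let the fingers close. It gives the time, the measured TCP pose, the force and the opening at its end, in the units of the state.
- readout.state(): the state, without advancing time (a new reading comes with each control period).
- cams.capture(name): name is "scene" or "top"; returns (picture, depth): 420x560x3 uint8, red, green, blue; 420x560 float32, m along the optical axis (not along the pixel's ray), 0 where there is no reading.
- cams.camera_model(name): a dict with "fx", "fy", "cx", "cy" (pixels), "xyz" and "attitude" of the camera in the world. Camera axes: x right, y up, looking along -z (the intrinsics and any distortion apply to the point x, -y, -z); pixel columns grow to the right and rows downward; lengths in m; the calibration is good to about 2 mm. A picture is of the moment at which its call begins. camera_model takes no time and is no camera call.
- ctrl.hand_in(): hands the job in, once; it reports no verdict.
The state is a dict: "time": time; "qpos": joint angles; "joint_velocities": joint speeds; "joint_efforts": joint torques, N m; "eef_pos": TCP position; "orientation": TCP orientation; "ft_force": force on the tool from outside, world axes, zero at the start; "torque": the same for the moment, N m; "grip_width": finger opening in m.
Only numpy, scipy, OpenCV 4.12 (cv2) and the standard library are available. Lean on these libraries where they do the work, as an engineer would, in place of code of your own. Each camera call takes 0.05 s, during which the arm holds its last target.

### The job

Fit the carving rest to its mount: pick up the steel plate by its wooden block, lower it so that both screw heads come up through the round ends of its keyholes, and slide it, V-notch first, away from the turn-latch until the slots are fully home under the heads. Then swing the latch all the way round behind the plate so that it cannot slide back, let go, and leave the jars and the tape roll where they stand.

Things in the scene. Friction and masses are not known exactly. Their poses are not given: they have to be found in the camera images.
- rest_plate: Carving rest, 0.3 kg: flat steel plate 178 x 70 x 6 mm with a wooden grip block on top; lies flat on the bench at the start. Origin on the underside, on the long centre line; x points along the plate to the V-notched nose, z up. The plate spans x = -76 mm (plain square end) to +102 mm (nose), y = +-35 mm. Two through keyholes on the centre line.
- block (a point): Centre of the plate's wooden grip block, 25 mm above the plate's underside (plate x = +3 mm). The block is 48 mm long in the plate's x and 30 mm wide in y (grasp it across y); its top is 50 mm above the underside, with a groove 14 mm wide and 8 mm deep across it.
- entry_front (a point): Centre of the front keyhole's round entry, 24 mm diameter, at plate x = +62 mm, on the underside. From it a 12 mm wide slot runs towards -x; its round end is centred at x = +38 mm.
- entry_rear (a point): Centre of the rear keyhole's round entry, 24 mm diameter, at plate x = -38 mm, on the underside. From it a 12 mm wide slot runs towards -x; its round end is centred at x = -62 mm.
- mount: Brown wooden board 172 x 112 x 20 mm fixed to the bench. Origin on the bench midway between its two screws; x points the way the plate slides to lock, away from the latch (roughly towards the robot), z up. It spans x = -100 to +72, y = -48 to +64 mm. Plate in line with it: heads pass the entries with the plate's origin at x = -12 mm (3 mm play), z = 20; home at x = +12, end stop at +14.
- screw_front (a point): Top centre of the head of the mount's front screw (mount x = +50 mm, y = 0, z = 33.5 mm). Upright steel shoulder screw: shank 8 mm diameter, head 18 mm diameter and 5 mm thick, its underside 8.5 mm above the board. Pairs with entry_front.
- screw_rear (a point): Top centre of the head of the mount's rear screw (mount x = -50 mm, y = 0, z = 33.5 mm), same size. Pairs with entry_rear. The latch stands behind it. To the left of the mount, over the blue tray, a lamp's black box head hangs at world x 0.46 to 0.53, y 0.32 to 0.69, z 0.20 to 0.29 m, its arm rising behind it: keep clear.
- latch (a joint): Turn-latch on the mount, rad about its z (positive counter-clockwise from above): flat steel bar 12 mm wide, 8 mm thick, 1 mm above the board. 0 = open, bar along the mount's -x; 1.571 = closed stop, bar along the mount's -y, across behind the plate's square end (4 mm gap when home). Starts at 0 to 0.25, stays where left; about 1 N on its post turns it.
- latch_post (a point): Point on the axis of the latch's upright round handle post (12 mm diameter, plain steel), 40 mm from the pivot, 58 mm above the bench; the post's top is 69 mm above the bench. It moves with the latch. Overhead, behind it, the bench's shelf begins at world x = 0.70 m, 0.44 to 0.49 m above the bench: keep the arm in front of it.
- latch_pivot (a point): The latch's pivot on the board's top (mount x = -74, y = +50 mm, 20 mm above the bench). Fixed to the mount.
- talc_jar: Bystander: white screw-lid jar with a blue lid, 39 mm diameter, 62 mm high; origin at the centre of its underside. Leave it alone.
- flux_jar: Bystander: amber screw-lid jar with a black lid, 43 mm diameter, 55 mm high; origin at the centre of its underside. Leave it alone.
- tape_roll: Bystander: roll of tape lying flat, 73 mm diameter, 18 mm high; origin at the centre of its underside. Leave it alone.

How it is judged (in metres and radians):
On the way, in this order (a step that is already met when the one before it is completed fails the run):
1. the plate lies flat on the mount with both heads up through the round ends of the keyholes (z of rest_plate in the frame of mount between 0.0175 and 0.0235 m and y of rest_plate in the frame of mount between -0.005 and 0.005 m and angle between the x axis of rest_plate and the x axis of mount, either way round below 0.12 rad and angle between rest_plate's own z axis and vertical below 0.05 rad and x of entry_front in the frame of mount above 0.04 m and x of rest_plate in the frame of mount between -0.017 and -0.001 m), for 0.05 s.
2. the plate is slid home under both heads (z of rest_plate in the frame of mount between 0.0175 and 0.0235 m and y of rest_plate in the frame of mount between -0.005 and 0.005 m and angle between the x axis of rest_plate and the x axis of mount, either way round below 0.12 rad and angle between rest_plate's own z axis and vertical below 0.05 rad and x of entry_front in the frame of mount above 0.04 m and x of rest_plate in the frame of mount between 0.007 and 0.018 m), for 0.1 s.
At the end, for the whole second after the job is handed in: Plate flat on the mount (underside within 3.5 mm of the board top, tilt under 0.05 rad), nose away from the latch, in line (5 mm, 0.12 rad), slid home under both heads (origin 7 to 18 mm along the mount's x), latch closed behind it (over 1.3 rad), at rest and released (all of step 2 and value of joint latch above 1.3 rad and linear speed of rest_plate below 0.01 m/s); the robot touches nothing.
It fails at once if the white talc jar is moved by more than 25 mm (distance of talc_jar from where it was at the start of the episode above 0.025 m).
It fails at once if the amber jar is moved by more than 25 mm (distance of flux_jar from where it was at the start of the episode above 0.025 m).
It fails at once if the tape roll is moved by more than 25 mm (distance of tape_roll from where it was at the start of the episode above 0.025 m).
It also fails if it takes over 67 s, if anything falls off the work surface, if the arm or the gripper's body presses on something with over 40 N, if the wrist force passes 120 N, or if a joint passes its speed limit or range.

## Working session

There is one attempt and no reset: what is moved stays moved. The work goes in short steps, Python scripts to look and compute and a tool call to move; the robot and the scene stay as the last step left them, time stands still between calls to the robot, and variables do not carry over. Pictures are saved under pics/ and viewed, and the job is handed in when it is done.

Besides the shell and the picture viewer there is one more tool, called after "Emit:" as name(argument=value, ...), one argument or row to a line, values as JSON. send_rows: Moves the arm, as the interface text tells. Its arguments: {"type":"object","properties":{"commands":{"type":"string"},"squeeze":{"type":"number"}},"required":["commands"]}

```bash
ls; mkdir -p pics
python3 - <<'E'
from rig import readout,cams,ctrl
import cv2,numpy as np
print(readout.state()); print(ctrl.grip_point_offset)
for n in("scene","top"):
    print(n,cams.camera_model(n))
    p,d=cams.capture(n); np.savez(f"pics/{n}0.npz",p=p,d=d); cv2.imwrite(f"pics/{n}0.png",p[:,:,::-1])
E
```

```text
pics
{'time': 0.0, 'qpos': array([62.79096952, 27.37562237,  1.28263142, 89.178727  , -0.65777383,
       63.55947838, -4.76070181]), 'joint_velocities': array([ 0.02960627,  0.01257951, -0.0994954 , -0.04722098, -0.05714166,
       -0.06788836,  0.01766138]), 'joint_efforts': array([-1.05639996e-03, -5.96449506e+01,  1.60720691e+00, -2.81198376e+01,
        1.23536252e-02,  9.36062570e-03,  2.28302275e-05]), 'eef_pos': array([ 0.24180332, -0.62955642,  0.23032561]), 'orientation': array([ 1.79989848e+02,  1.05972089e-01, -6.89847032e+01]), 'ft_force': array([ 0.47053522, -0.52030995, -0.20273238]), 'torque': array([ 0.0345815 , -0.00891056, -0.02656195]), 'grip_width': 0.08547673847161351}
0.0187
scene {'fx': 446.36431985563195, 'fy': 446.36431985563195, 'cx': 272.69320538787474, 'cy': 211.14591971792595, 'xyz': array([0.08580896, 0.55657361, 0.47854884]), 'attitude': array([  64.19618012,   -1.00579161, -145.581233  ])}
top {'fx': 458.2949077452482, 'fy': 458.2949077452482, 'cx': 272.9632618733142, 'cy': 212.0853434865409, 'xyz': array([ 0.45071173, -0.14419681,  0.92563436]), 'attitude': array([  7.29083234,   0.76656656, -91.1943116 ])}
```

View pics/scene0.png

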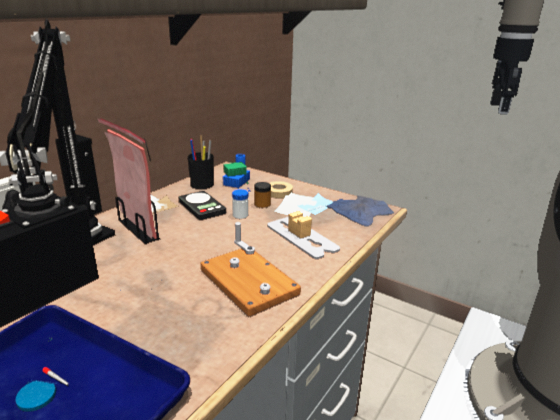

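View pics/top0.png

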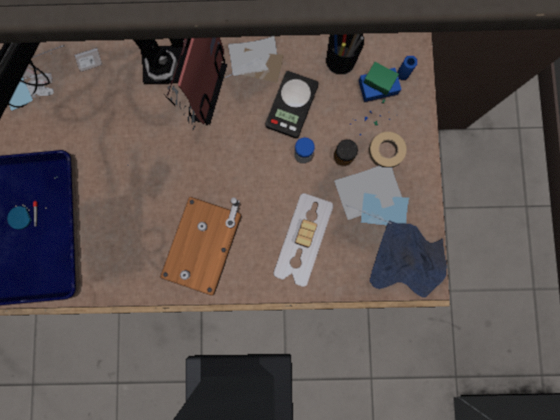

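```bash
cat > h.py <<'E'
import numpy as np,cv2
from scipy.spatial.transform import Rotation as R
from rig import readout,cams,ctrl
M={n:cams.camera_model(n) for n in("scene","top")}
def ray(n,u,v):
    m=M[n]; d=np.array([(u-m['cx'])/m['fx'],-(v-m['cy'])/m['fy'],-1.])
    return m['xyz'],R.from_euler('xyz',m['attitude'],degrees=True).apply(d)
def onz(n,u,v,z):
    o,d=ray(n,u,v); return o+d*(z-o[2])/d[2]
def proj(n,P):
    m=M[n]; q=R.from_euler('xyz',m['attitude'],degrees=True).inv().apply(np.array(P)-m['xyz'])
    q=np.atleast_2d(q); return np.c_[m['cx']+m['fx']*q[:,0]/-q[:,2], m['cy']-m['fy']*q[:,1]/-q[:,2]]
def two(pa,pb):  # top pixel, scene pixel
    A=[];b=[]
    for n,p in(("top",pa),("scene",pb)):
        o,d=ray(n,*p); d=d/np.linalg.norm(d); Q=np.eye(3)-np.outer(d,d); A.append(Q); b.append(Q@o)
    return np.linalg.lstsq(np.vstack(A),np.hstack(b),rcond=None)[0]
def crop(n,p,u0,v0,u1,v1,s,f):
    cv2.imwrite(f,cv2.resize(p[v0:v1,u0:u1,::-1],None,fx=s,fy=s,interpolation=cv2.INTER_CUBIC))
E
python3 - <<'E'
from h import *
p=np.load('pics/top0.npz')['p']; crop('top',p,150,180,350,310,4,'pics/t0c.png')
p=np.load('pics/scene0.npz')['p']; crop('scene',p,190,180,350,315,4,'pics/s0c.png')
E
```

```text
(no output)
```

View pics/t0c.png

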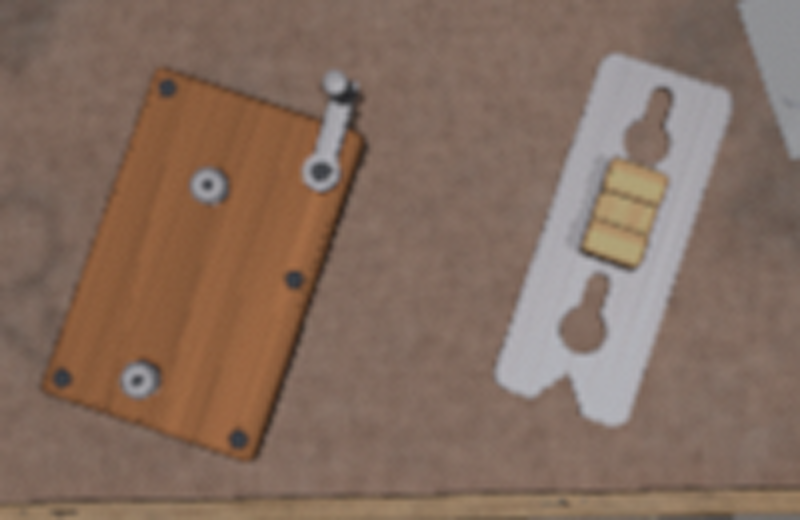

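View pics/s0c.png

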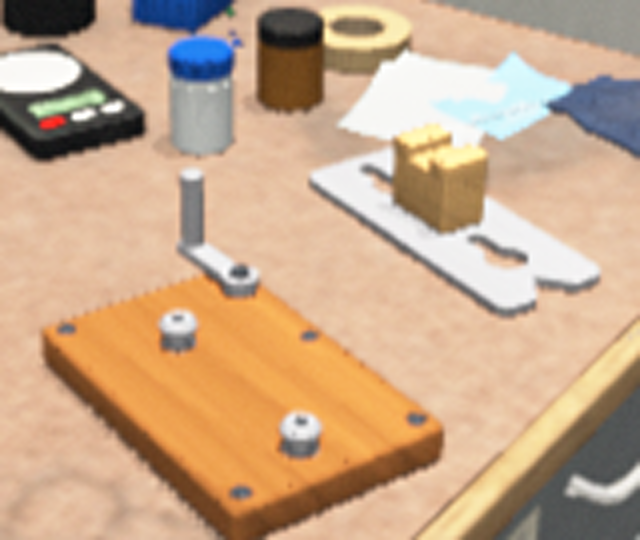

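```bash
cat > meas.py <<'E'
from h import *
p=np.load('pics/top0.npz')['p']
hsv=cv2.cvtColor(p,cv2.COLOR_RGB2HSV)
gray=((hsv[...,1]<45)&(hsv[...,2]>130)).astype(np.uint8)
def comp(mask,lo,hi,u0,v0,u1,v1):
    m=np.zeros_like(mask); m[v0:v1,u0:u1]=mask[v0:v1,u0:u1]
    n,l,s,c=cv2.connectedComponentsWithStats(m)
    return [(s[i],c[i],l==i) for i in range(1,n) if lo<s[i,4]<hi]
for s,c,_ in comp(gray,10,5000,150,180,350,310): print(s,c)
# heads: filled contours
for (u,v) in((202,226),(185,275)):
    m=np.zeros(gray.shape,np.uint8); m[v-8:v+9,u-8:u+9]=(hsv[v-8:v+9,u-8:u+9,1]<75)
    cs,_=cv2.findContours(m,cv2.RETR_EXTERNAL,cv2.CHAIN_APPROX_NONE); c=max(cs,key=cv2.contourArea)
    (cx,cy),r=cv2.minEnclosingCircle(c); print('head',cx,cy,r,onz('top',cx,cy,.0335), c.reshape(-1,2).mean(0))
# wood board
b=((hsv[...,1]>120)&(hsv[...,2]>90)).astype(np.uint8); 
for s,c,m in comp(b,100,9000,150,180,350,310):
    cs,_=cv2.findContours(m.astype(np.uint8),cv2.RETR_EXTERNAL,cv2.CHAIN_APPROX_NONE)
    r=cv2.minAreaRect(max(cs,key=cv2.contourArea)); print('wood',s,r,[onz('top',*q,.02)[:2].round(4) for q in cv2.boxPoints(r)])
    print([onz('top',*q,.05)[:2].round(4) for q in cv2.boxPoints(r)], onz('top',*r[0],.05))
pl=[x for x in comp(gray,1000,9000,270,190,340,300)]
m=pl[0][2].astype(np.uint8)
cs,h=cv2.findContours(m,cv2.RETR_CCOMP,cv2.CHAIN_APPROX_NONE)
o=max(cs,key=cv2.contourArea); r=cv2.minAreaRect(o); print('plate',r,[onz('top',*q,.006)[:2].round(4) for q in cv2.boxPoints(r)])
W=np.array([onz('top',*q,.006)[:2] for q in o.reshape(-1,2)])
rr=cv2.minAreaRect((W*1000).astype(np.float32)); print('world rect mm',rr)
for c in cs: 
    if 5<cv2.contourArea(c)<1000: print('hole',cv2.contourArea(c),cv2.minEnclosingCircle(c),c.reshape(-1,2).min(0),c.reshape(-1,2).max(0))
E
python3 meas.py
```

```text
[335 180  15  39 348] [344.22126437 194.21551724]
[ 274  193   59   94 2428] [302.75329489 240.17751236]
[231 197   5   6  23] [233.08695652 199.82608696]
[226 206  11  22 113] [231.38053097 216.22123894]
[198 223   8   7  38] [201.28947368 225.84210526]
[181 272   7   7  35] [183.88571429 274.88571429]
head 201.6666717529297 226.0 4.772702217102051 [0.54075908 0.00559104 0.0335    ] [201.76 225.88]
head 184.7391357421875 274.65216064453125 5.018956661224365 [0.44697521 0.03849147 0.0335    ] [184.53846154 274.5       ]
wood [ 161  197   79   98 4346] ((200.1408233642578, 245.3416748046875), (55.516212463378906, 86.4853286743164), 19.025604248046875) [array([0.443 , 0.0903]), array([0.6044, 0.0353]), array([ 0.5654, -0.0697]), array([ 0.4059, -0.0128])]
[array([0.4433, 0.0825]), array([0.5993, 0.0293]), array([ 0.5616, -0.0722]), array([ 0.4074, -0.0171])] [0.50199771 0.00578436 0.05      ]
plate ((302.9000244140625, 239.3000030517578), (36.04996109008789, 89.80868530273438), 18.434947967529297) [array([ 0.4402, -0.129 ]), array([ 0.6106, -0.1902]), array([ 0.5856, -0.2587]), array([ 0.4165, -0.1962])]
world rect mm ((513.2971801757812, -193.62026977539062), (72.00824737548828, 180.30918884277344), 69.70233154296875)
hole 166.5 ((297.5, 258.0), 10.594910621643066) [289 248] [302 268]
hole 619.5 ((308.5677490234375, 223.813720703125), 24.32230567932129) [294 201] [318 248]
```

```bash
cat > chk.py <<'E'
from h import *
mo=np.array([.49387,.02204]); my=np.radians(160.67)
po=np.array([.5133,-.1936]); py=np.radians(160.0)
def fr(o,a): 
    c,s=np.cos(a),np.sin(a); return lambda x,y,z:[o[0]+c*x-s*y,o[1]+s*x+c*y,z]
m=fr(mo,my); po=po-.013*np.array([np.cos(py),np.sin(py)]); q=fr(po,py)
pts={'M':[m(*t) for t in[(.05,0,.0335),(-.05,0,.0335),(.072,.064,.02),(.072,-.048,.02),(-.1,-.048,.02),(-.1,.064,.02),(-.074,.05,.029)]],
'P':[q(*t) for t in[(.062,0,.006),(-.038,0,.006),(-.076,.035,.006),(-.076,-.035,.006),(.102,.035,.006),(.102,-.035,.006)]+[(a,b,.05) for a in(-.021,.027) for b in(-.015,.015)]]}
for n,(u0,v0,u1,v1) in(("top",(150,180,350,310)),("scene",(190,180,350,315))):
    p=np.load(f'pics/{n}0.npz')['p']; s=4
    im=cv2.resize(p[v0:v1,u0:u1,::-1],None,fx=s,fy=s,interpolation=cv2.INTER_CUBIC)
    for k,c in(('M',(0,0,255)),('P',(255,0,255))):
        for u,v in proj(n,pts[k]): cv2.drawMarker(im,(int((u+.5-u0)*s),int((v+.5-v0)*s)),c,cv2.MARKER_CROSS,10,1)
    cv2.imwrite(f'pics/chk_{n}.png',im)
print(po, q(.003,0,.025), m(0,0,0))
E
python3 chk.py
```

```text
[ 0.525516   -0.19804626] [np.float64(0.5226969262078591), np.float64(-0.1970202014332567), 0.025] [np.float64(0.49387), np.float64(0.02204), 0]
```

View pics/chk_top.png

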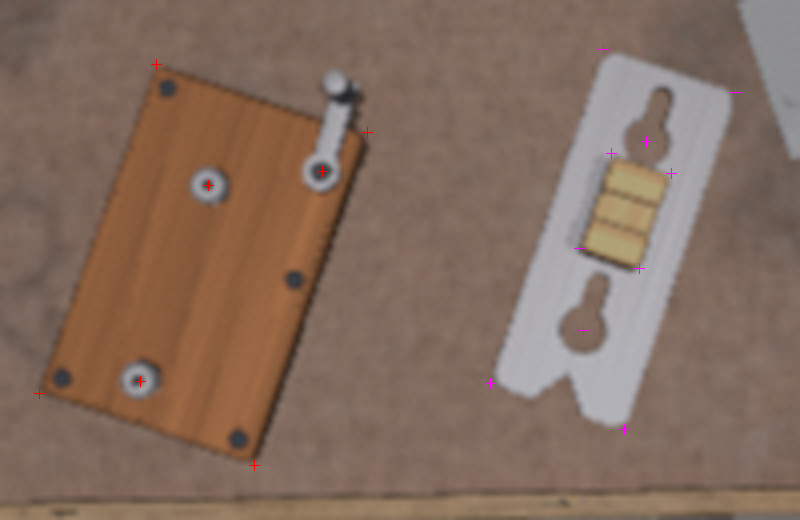

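View pics/chk_scene.png

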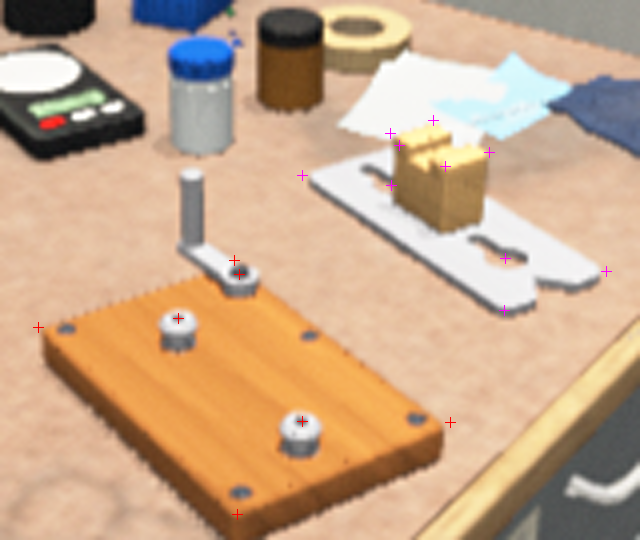

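Emit:
send_rows(
  commands="0 0 0 10.2 -1; 0 0 0 10.2 -1; 0 0 0 10.2 -1; 0 0 0 10.3 -1; 0 0 0 0 -1",
  squeeze=60,
)

```text
time: 0.72
eef_pos: [0.2421, -0.6298, 0.2308]
orientation: [179.9, 0.0, -109.8]
ft_force: [-0.6, -0.6, -0.4]
grip_width: 0.0852
```

```bash
cat > go.py <<'E'
import sys
from h import *
s=readout.state(); t=np.array(list(map(float,sys.argv[1:4])))
d=(t-s['eef_pos']); y=np.radians(s['orientation'][2]); c,n=np.cos(y),np.sin(y)
print('t',s['time'],'pos',s['eef_pos'].round(4),'rpy',s['orientation'].round(2),'F',s['ft_force'].round(1),'w',round(s['grip_width'],4))
print('tool cm:',np.round([100*(d[0]*c+d[1]*n),100*(d[0]*n-d[1]*c),-100*d[2]],2))
if len(sys.argv)>4: print('turn',-(float(sys.argv[4])-s['orientation'][2]))
E
python3 go.py .5227 -.1970 .15 -109.9
```

```text
t 0.725 pos [ 0.2421 -0.6298  0.2308] rpy [ 1.7995e+02  2.0000e-02 -1.0978e+02] F [-0.6 -0.6 -0.4] w 0.0852
tool cm: [-50.22 -11.76   8.08]
turn 0.12079894755167686
```

Emit:
send_rows(
  commands="-1.5 -0.4 0 0 -1; -3.5 -0.8 0 0 -1; -4 -0.9 0 0 -1; -4 -0.9 0 0 -1; -4 -0.9 0 0 -1; -4 -0.9 0 0 -1; -4 -0.9 0 0 -1; -4 -0.9 0 0 -1",
)

```text
time: 1.72
eef_pos: [0.4037, -0.3775, 0.2314]
orientation: [-180.0, 0.0, -109.7]
ft_force: [0.4, -0.8, 0.8]
grip_width: 0.085
```

Emit:
send_rows(
  commands="-4 -0.9 1 0 -1; -4 -0.9 1 0 -1; -4 -0.9 1 0 -1; -3 -0.9 1 0 -1; -3 -0.9 1 0 -1; -2 -0.9 1 0 -1; -1 -0.3 1 0 -1; 0 0 0 0 -1",
)

```text
time: 2.72
eef_pos: [0.5272, -0.2007, 0.1605]
orientation: [179.9, 0.0, -109.7]
ft_force: [-0.2, 0.3, 0.7]
grip_width: 0.0855
```

```bash
python3 go.py .5227 -.1970 .08 -109.9
python3 - <<'E'
from h import *
for n,b in(("top",(150,180,350,310)),("scene",(190,100,350,315))):
    p,d=cams.capture(n); crop(n,p,*b,3 if n=='scene' else 4,f'pics/{n}1.png')
E
```

```text
t 2.725 pos [ 0.5272 -0.2007  0.1605] rpy [ 179.9     0.   -109.74] F [-0.2  0.3  0.7] w 0.0855
tool cm: [-0.2   0.55  8.05]
turn 0.16149799085832228
```

View pics/top1.png

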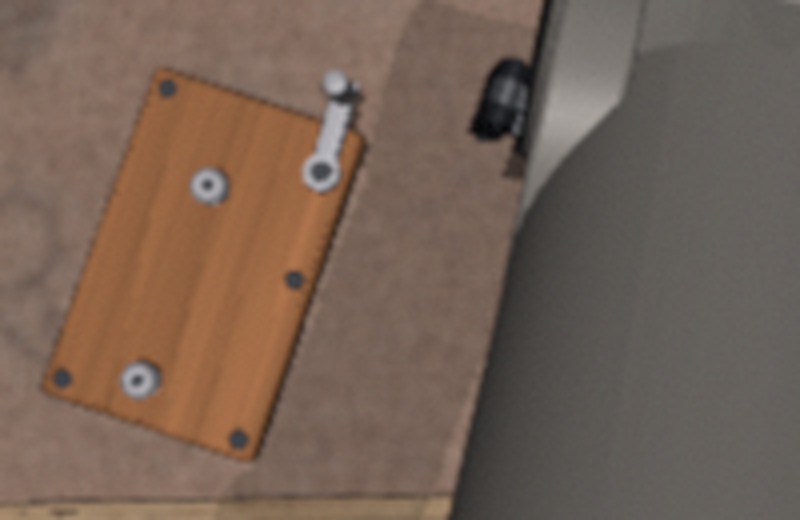

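View pics/scene1.png

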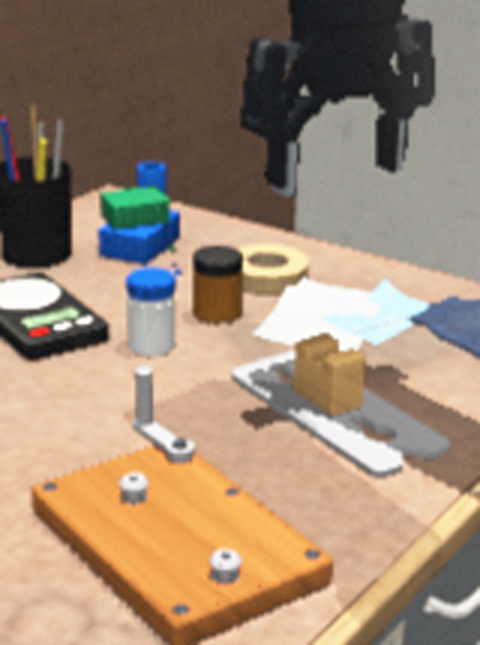

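Emit:
send_rows(
  commands="-0.2 0.55 2 0.15 -1; 0 0 3 0 -1; 0 0 3 0 -1; 0 0 3 0 -1; 0 0 1.5 0 -1; 0 0 0 0 -1",
)

```text
time: 3.58
eef_pos: [0.5226, -0.1985, 0.036]
orientation: [179.9, -0.0, -110.1]
ft_force: [-0.1, 0.3, 0.2]
grip_width: 0.0857
```

```bash
python3 go.py .5227 -.1970 .014 -109.9
python3 - <<'E'
from h import *
for n,b in(("scene",(190,100,350,315)),):
    p,d=cams.capture(n); crop(n,p,*b,3 if n=='scene' else 4,f'pics/{n}2.png')
E
```

```text
t 3.575 pos [ 0.5226 -0.1985  0.036 ] rpy [ 1.7992e+02 -2.0000e-02 -1.1008e+02] F [-0.1  0.3  0.2] w 0.0857
tool cm: [-0.15  0.05  2.2 ]
turn -0.18460049190670702
```

View pics/scene2.png

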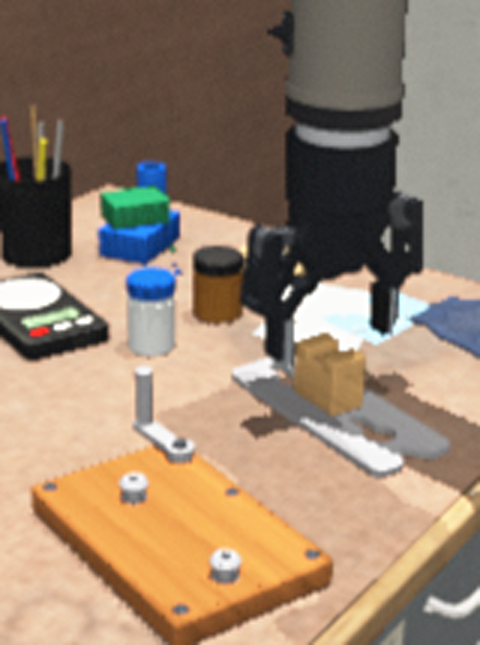

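Emit:
send_rows(
  commands="-0.15 0.05 1.1 -0.2 -1; 0 0 1.1 0 -1; 0 0 0 0 -1; 0 0 0 0 0.2; 0 0 0 0 0.5; 0 0 0 0 1; 0 0 0 0 1; 0 0 0 0 1",
)

```text
time: 4.62
eef_pos: [0.5237, -0.1967, 0.0148]
orientation: [-180.0, -0.0, -109.8]
ft_force: [-1.7, -0.4, 5.0]
grip_width: 0.0294
```

Emit:
send_rows(
  commands="0 0 0 0 1; 0 0 0 0 1; 0 0 0 0 1",
)

```text
time: 5.0
eef_pos: [0.5237, -0.1967, 0.0148]
orientation: [-179.9, -0.0, -109.8]
ft_force: [-1.5, 0.0, 6.1]
grip_width: 0.0287
```

```bash
python3 go.py .5227 -.1970 .014 -109.9
python3 - <<'E'
from h import *
for n,b in(("scene",(190,100,350,315)),):
    p,d=cams.capture(n); crop(n,p,*b,3 if n=='scene' else 4,f'pics/{n}3.png')
E
```

```text
t 5.0 pos [ 0.5237 -0.1967  0.0148] rpy [-179.95   -0.   -109.85] F [-1.5  0.   6.1] w 0.0287
tool cm: [0.06 0.09 0.08]
turn 0.053860498053154515
```

View pics/scene3.png

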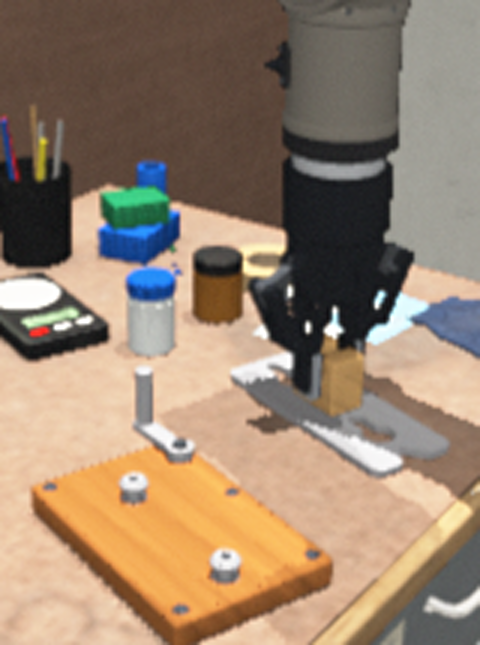

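Emit:
send_rows(
  commands="0 0 -0.5 0 1; 0 0 -1 0 1; 0 0 -2 0 1; 0 0 -2.5 0 1; 0 0 -2.5 0 1; 0 0 -2 0 1; 0 0 -1 0 1; 0 0 0 0 1",
)

```text
time: 6.05
eef_pos: [0.5235, -0.1965, 0.1297]
orientation: [-179.9, 0.0, -109.8]
ft_force: [-0.3, 0.5, -4.3]
grip_width: 0.0295
```

```bash
python3 go.py .5031 .0188 .12 -109.33
python3 - <<'E'
from h import *
for n,b in(("scene",(190,100,350,315)),):
    p,d=cams.capture(n); crop(n,p,*b,3 if n=='scene' else 4,f'pics/{n}4.png')
E
```

```text
t 6.05 pos [ 0.5235 -0.1965  0.1297] rpy [-179.95    0.   -109.84] F [-0.3  0.5 -4.3] w 0.0295
tool cm: [-19.56   9.23   0.97]
turn -0.5063061316756574
```

View pics/scene4.png

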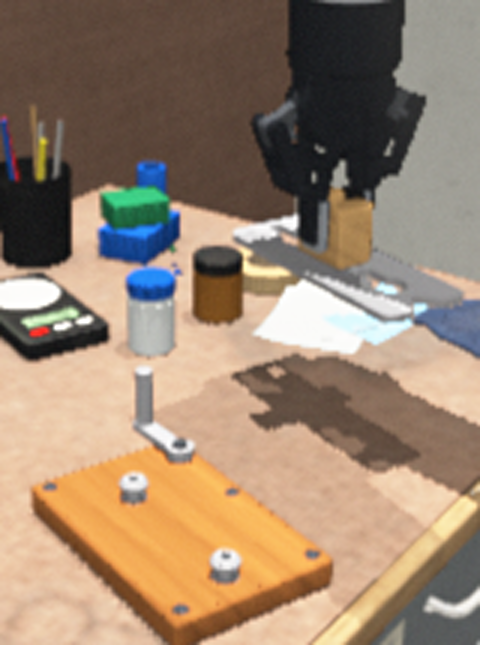

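Emit:
send_rows(
  commands="-1 0.5 0 0 1; -2.5 1.2 0 0 1; -3.2 1.5 0 0 1; -3.2 1.5 0 0 1; -3.2 1.5 0 0 1; -3.2 1.5 0 0 1; -2.2 1.0 0 -0.5 1; -1.06 0.53 0 0 1",
)

```text
time: 7.1
eef_pos: [0.5019, 0.021, 0.1287]
orientation: [179.9, -0.0, -109.2]
ft_force: [1.2, -0.4, -4.5]
grip_width: 0.029
```

Emit:
send_rows(
  commands="0 0 0 0 1; 0 0 0 0 1; 0 0 0 0 1",
)

```text
time: 7.48
eef_pos: [0.5029, 0.0176, 0.1292]
orientation: [-180.0, -0.0, -109.4]
ft_force: [-0.2, -0.9, -3.9]
grip_width: 0.0293
```

```bash
python3 go.py .5031 .0188 .06 -109.33
python3 - <<'E'
from h import *
for n,b in(("scene",(160,80,340,315)),):
    p,d=cams.capture(n); np.savez('pics/scene5.npz',p=p,d=d); crop(n,p,*b,3,f'pics/{n}5.png')
E
```

```text
t 7.475 pos [0.5029 0.0176 0.1292] rpy [-1.8000e+02 -3.0000e-02 -1.0945e+02] F [-0.2 -0.9 -3.9] w 0.0293
tool cm: [-0.12  0.02  6.92]
turn -0.11709767467311849
```

View pics/scene5.png

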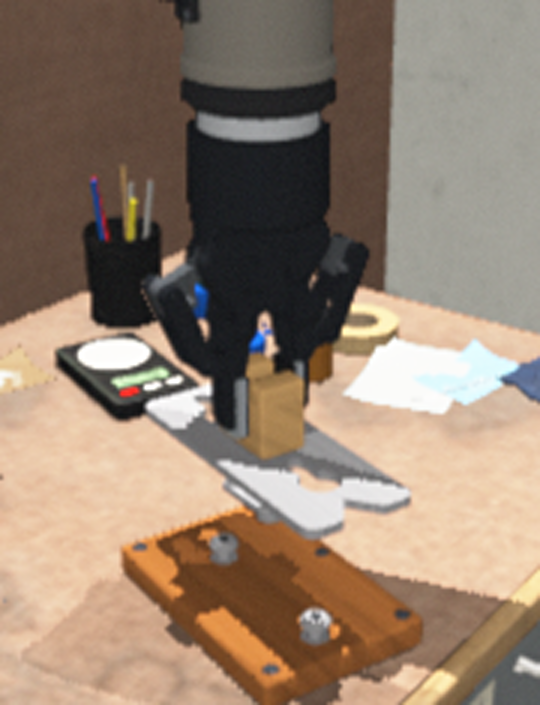

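Emit:
send_rows(
  commands="-0.12 0 1 -0.1 1; 0 0 2 0 1; 0 0 2 0 1; 0 0 1.4 0 1; 0 0 0.8 0 1; 0 0 0 0 1; 0 0 0 0 1",
)

```text
time: 8.4
eef_pos: [0.5037, 0.02, 0.0578]
orientation: [-179.9, 0.0, -109.2]
ft_force: [0.2, -0.3, -4.0]
grip_width: 0.0294
```

```bash
cat > ov.py <<'E'
import sys
from h import *
# overlay predicted plate from tcp onto scene
s=readout.state(); off=float(sys.argv[2]) if len(sys.argv)>2 else .0022
p,d=cams.capture('scene'); np.savez(f'pics/{sys.argv[1]}.npz',p=p,d=d)
a=np.radians(s['orientation'][2]+270); e=s['eef_pos']; X=np.array([np.cos(a),np.sin(a)]); Y=np.array([-X[1],X[0]])
mo=np.array([.49387,.02204]); my=np.radians(160.67); MX=np.array([np.cos(my),np.sin(my)]); MY=np.array([-MX[1],MX[0]])
o=e[:2]-off*X; z=e[2]-.0148
print('t',s['time'],'plate in mount',(o-mo)@MX,(o-mo)@MY,'z',z,'dyaw',np.degrees(a-my)%360,'F',s['ft_force'].round(1),'tilt',s['orientation'][:2].round(2),'w',s['grip_width'])
u0,v0,u1,v1,k=210,200,340,320,6
im=cv2.resize(p[v0:v1,u0:u1,::-1],None,fx=k,fy=k,interpolation=cv2.INTER_CUBIC)
def poly(P,c,cl=True):
    q=((proj('scene',P)+.5-[u0,v0])*k).astype(np.int32); cv2.polylines(im,[q],cl,c,1)
def pt(x,y,h): return [*(o+x*X+y*Y),z+h]
th=np.linspace(0,2*np.pi,30)
for x in(.062,-.038): poly([pt(x+.012*np.cos(t),.012*np.sin(t),.006) for t in th],(255,0,255))
poly([pt(-.076,.035,.006),pt(-.076,-.035,.006),pt(.102,-.035,.006),pt(.102,.035,.006)],(255,0,255))
for x in(.05,-.05): poly([[*(mo+(x+.009*np.cos(t))*MX+.009*np.sin(t)*MY),.0335] for t in th],(0,0,255))
poly([[*(mo+x*MX+y*MY),.02] for x,y in((.072,.064),(.072,-.048),(-.1,-.048),(-.1,.064))],(0,0,255))
cv2.imwrite(f'pics/{sys.argv[1]}.png',im)
E
python3 ov.py s6; python3 go.py .5031 .0188 .034 -109.33
```

```text
t 8.4 plate in mount -0.012173855211339903 -0.0013756979680704066 z 0.04300325322095161 dyaw 0.08818719785151942 F [ 0.2 -0.3 -4. ] tilt [-1.7994e+02  3.0000e-02] w 0.029409237837643126
t 8.45 pos [0.5038 0.0201 0.0579] rpy [-1.7994e+02  3.0000e-02 -1.0924e+02] F [-0.  -0.6 -4.1] w 0.0292
tool cm: [0.14 0.02 2.39]
turn 0.08907278136750563
```

View pics/s6.png

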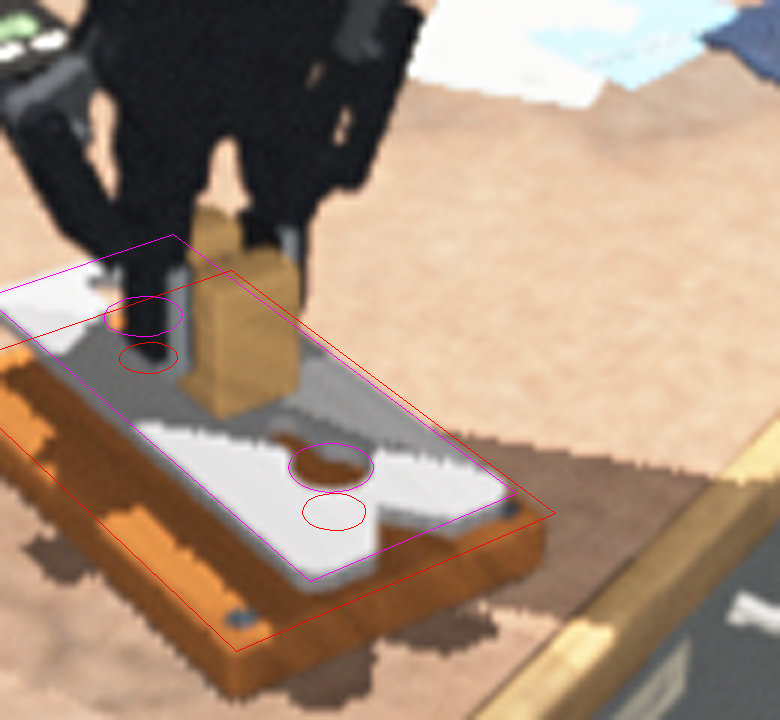

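```bash
cat > ov0.py <<'E'
from h import *
p=np.load('pics/scene0.npz')['p']
mo=np.array([.49387,.02204]); my=np.radians(160.67); MX=np.array([np.cos(my),np.sin(my)]); MY=np.array([-MX[1],MX[0]])
a=np.radians(160.1);X=np.array([np.cos(a),np.sin(a)]); Y=np.array([-X[1],X[0]]); o=np.array([.5255,-.1980])
th=np.linspace(0,2*np.pi,40); outs=[]
for (u0,v0,u1,v1) in((220,250,280,300),(270,210,342,260)):
    k=10 if u0<250 else 8
    im=cv2.resize(p[v0:v1,u0:u1,::-1],None,fx=k,fy=k,interpolation=cv2.INTER_CUBIC)
    def poly(P,c):
        q=((proj('scene',P)+.5-[u0,v0])*k).astype(np.int32); cv2.polylines(im,[q],True,c,1)
    for x in(.05,-.05): poly([[*(mo+(x+.009*np.cos(t))*MX+.009*np.sin(t)*MY),.0335] for t in th],(0,0,255))
    for x in(.05,-.05): poly([[*(mo+(x+.009*np.cos(t))*MX+.009*np.sin(t)*MY),.0285] for t in th],(0,255,255))
    for x in(.062,-.038): poly([[*(o+(x+.012*np.cos(t))*X+.012*np.sin(t)*Y),.006] for t in th],(255,0,255))
    poly([[*(o+x*X+y*Y),.006] for x,y in((-.076,.035),(-.076,-.035),(.102,-.035),(.102,.035))],(255,0,255))
    poly([[*(mo+x*MX+y*MY),.02] for x,y in((.072,.064),(.072,-.048),(-.1,-.048),(-.1,.064))],(0,0,255))
    outs.append(im)
cv2.imwrite('pics/o0a.png',outs[0]);cv2.imwrite('pics/o0b.png',outs[1])
E
python3 ov0.py
```

```text
(no output)
```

View pics/o0a.png

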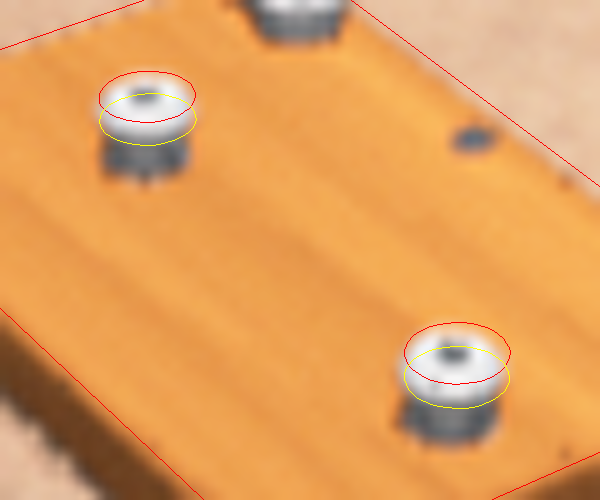

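View pics/o0b.png

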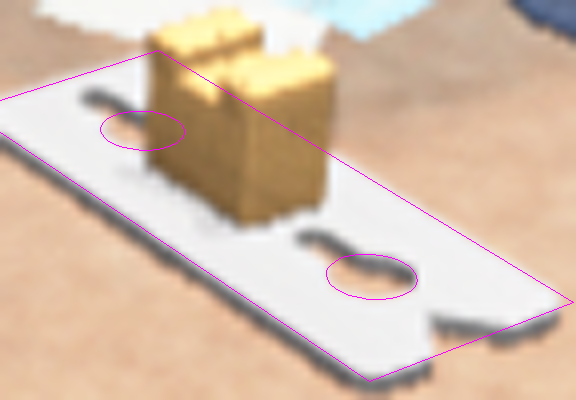

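Emit:
send_rows(
  commands="0.1 0 0 0 1; 0 0 0 0 1; 0 0 0 0 1",
)

```text
time: 8.82
eef_pos: [0.5029, 0.019, 0.0574]
orientation: [-180.0, 0.0, -109.2]
ft_force: [0.3, 0.8, -4.3]
grip_width: 0.0291
```

```bash
python3 ov.py s7; python3 go.py .5031 .0188 .034 -109.33;  python3 ov.py s7
```

```text
t 8.825 plate in mount -0.011757245854709872 -0.0001837239293987049 z 0.0426468987816892 dyaw 0.09180260403773452 F [ 0.3  0.8 -4.3] tilt [-1.7998e+02  1.0000e-02] w 0.029077235891546104
t 8.875 pos [0.5029 0.0191 0.0574] rpy [-1.7999e+02  1.0000e-02 -1.0924e+02] F [-0.2  0.2 -4.3] w 0.0293
tool cm: [ 0.02 -0.02  2.34]
turn 0.0942447714496808
t 8.875 plate in mount -0.011732516545599477 -0.00022222861727397855 z 0.04260300806217531 dyaw 0.09424477144970285 F [-0.2  0.2 -4.3] tilt [-1.7999e+02  1.0000e-02] w 0.029267274174916987
```

View pics/s7.png

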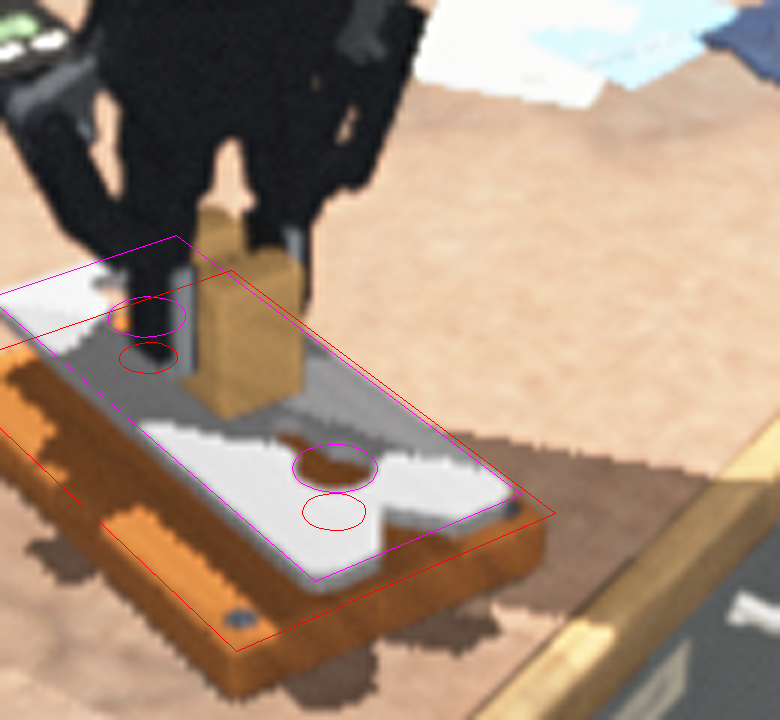

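Emit:
send_rows(
  commands="0.02 -0.02 0.5 0.1 1; 0 0 0.5 0 1; 0 0 0.4 0 1; 0 0 0 0 1; 0 0 0 0 1",
)

```text
time: 9.55
eef_pos: [0.5031, 0.0188, 0.0433]
orientation: [-180.0, -0.0, -109.3]
ft_force: [0.3, -0.0, -3.8]
grip_width: 0.0292
```

```bash
python3 ov.py s8
```

```text
t 9.55 plate in mount -0.011954337181002108 2.1764043516527547e-05 z 0.02850498257454944 dyaw 359.99398353659814 F [ 0.3 -0.  -3.8] tilt [-180.   -0.] w 0.029176168553469408
```

View pics/s8.png

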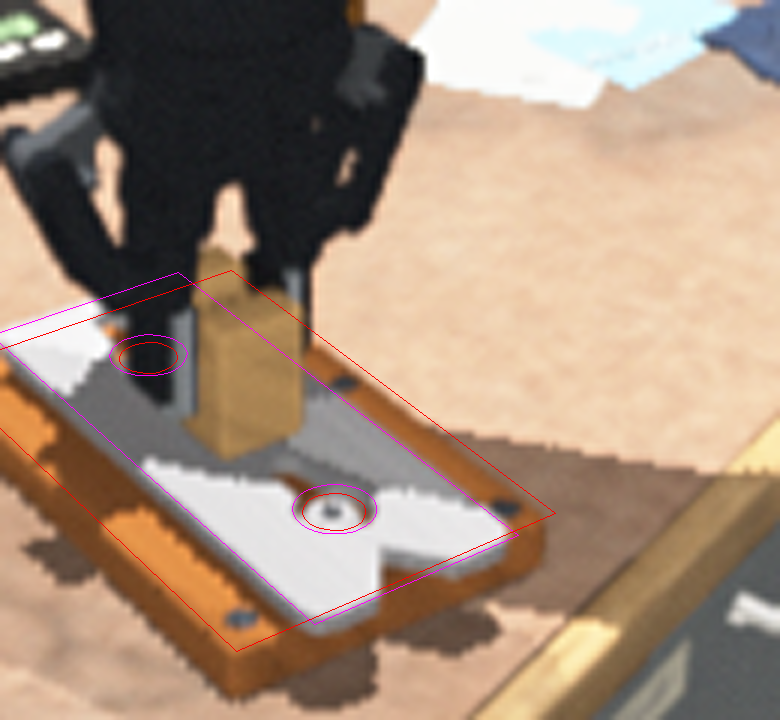

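Emit:
send_rows(
  commands="0 0 0.4 0 1; 0 0 0.3 0 1; 0 0 0.15 0 1; 0 0 0 0 1; 0 0 0 0 1",
)

```text
time: 10.22
eef_pos: [0.503, 0.0188, 0.0348]
orientation: [-180.0, 0.0, -109.3]
ft_force: [-0.2, -0.3, -2.2]
grip_width: 0.029
```

```bash
python3 ov.py s9
```

```text
t 10.225 plate in mount -0.01187583418135807 -1.2017110178191085e-06 z 0.02001065405487116 dyaw 359.99751199968017 F [-0.2 -0.3 -2.2] tilt [-180.    0.] w 0.02904070917287719
```

View pics/s9.png

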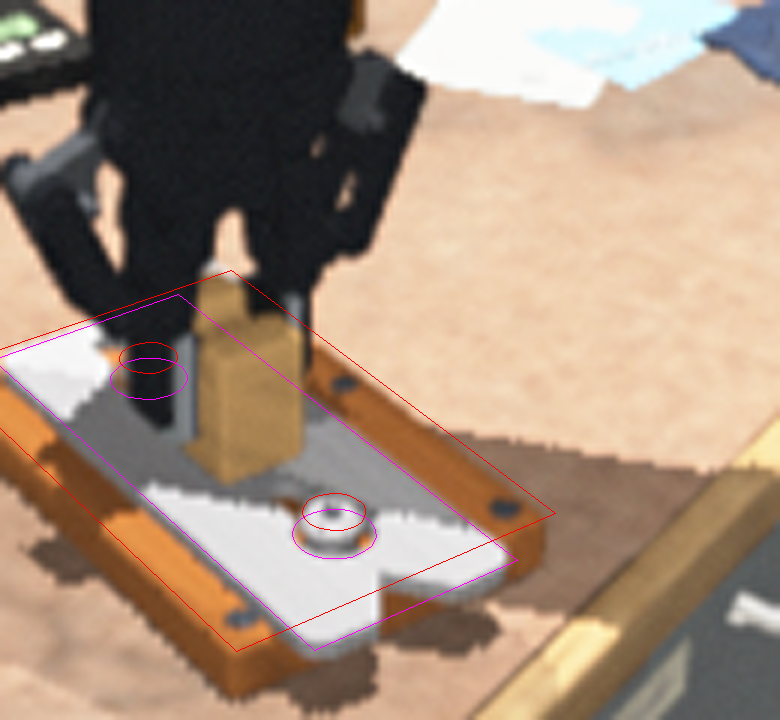

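Emit:
send_rows(
  commands="0 0 0.04 0 1; 0 0 0 0 1; 0 0.3 0 0 1; 0 0.4 0 0 1; 0 0.4 0 0 1; 0 0 0 0 1",
)

```text
time: 11.02
eef_pos: [0.493, 0.0228, 0.0348]
orientation: [-179.9, 0.0, -109.3]
ft_force: [1.5, 0.3, 3.9]
grip_width: 0.0286
```

```bash
python3 ov.py s10
```

```text
t 11.025 plate in mount -0.0011286334680820805 -0.0003913697037833775 z 0.019969402527609897 dyaw 0.013653509437093017 F [1.5 0.3 3.9] tilt [-1.7994e+02  4.0000e-02] w 0.028638395732931452
```

View pics/s10.png

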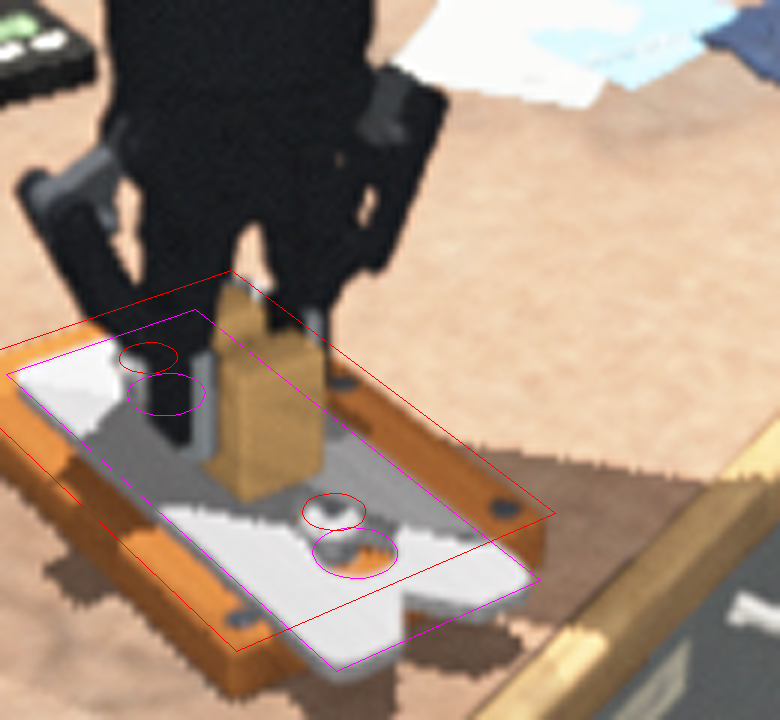

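Sliding under the heads as expected; continue home (1.3–1.4 cm more).

Emit:
send_rows(
  commands="0 0.4 0 0 1; 0 0.4 0 0 1; 0 0.4 0 0 1; 0 0.15 0 0 1; 0 0 0 0 1; 0 0 0 0 1",
)

```text
time: 11.82
eef_pos: [0.4803, 0.027, 0.0347]
orientation: [-179.9, 0.0, -109.3]
ft_force: [2.6, -0.9, 6.2]
grip_width: 0.0292
```

```bash
python3 ov.py s11
```

```text
t 11.825 plate in mount 0.012265132856947096 -0.00015484791666259376 z 0.019945944403195963 dyaw 359.9845694780508 F [ 2.6 -0.9  6.2] tilt [-1.7995e+02  3.0000e-02] w 0.029150713592333805
```

View pics/s11.png

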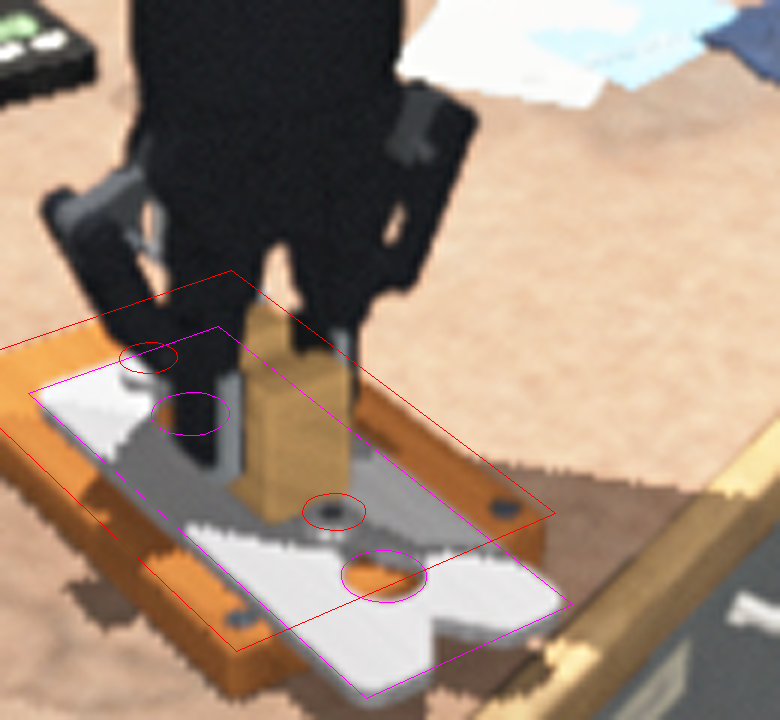

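Emit:
send_rows(
  commands="0 0 0 0 0.4; 0 0 0 0 0; 0 0 0 0 -0.5; 0 0 0 0 -1; 0 0 0 0 -1; 0 0 -1 0 -1; 0 0 -3 0 -1; 0 0 -4 0 -1",
)

```text
time: 12.88
eef_pos: [0.4792, 0.0269, 0.1153]
orientation: [179.9, -0.0, -109.3]
ft_force: [0.7, 0.2, -0.3]
grip_width: 0.0853
```

Emit:
send_rows(
  commands="0 0 -4 0 -1; 0 0 -3 0 -1; 0 0 0 0 -1; 0 0 0 0 -1",
)

```text
time: 13.38
eef_pos: [0.4794, 0.0268, 0.1842]
orientation: [180.0, -0.0, -109.3]
ft_force: [0.4, -1.0, -0.9]
grip_width: 0.0854
```

Run:
```python
from h import *
p,d=cams.capture('top'); np.savez('pics/top12.npz',p=p,d=d); cv2.imwrite('pics/top12.png',p[:,:,::-1])
p,d=cams.capture('scene'); np.savez('pics/scene12.npz',p=p,d=d); crop('scene',p,190,160,340,310,4,'pics/scene12.png')
```

```text
(no output)
```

View pics/top12.png

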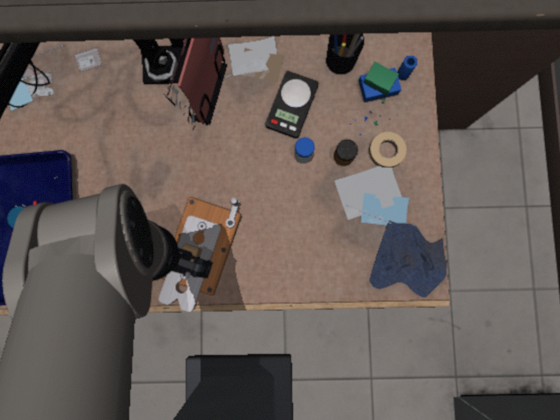

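View pics/scene12.png

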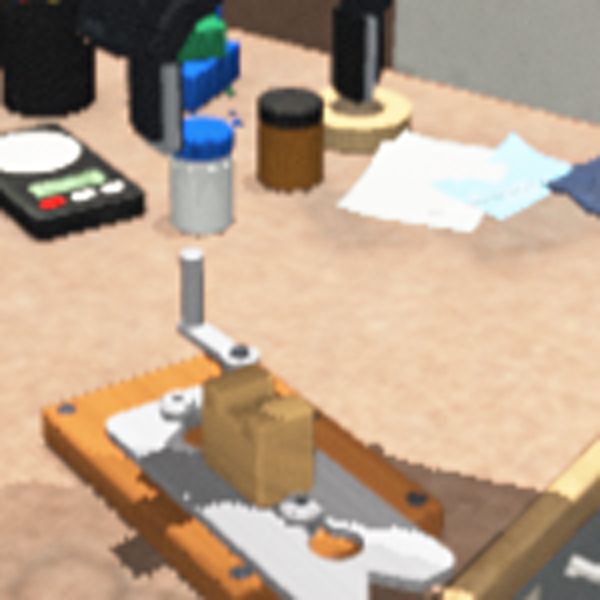

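```bash
python3 - <<'E'
from h import *
a=onz('top',150+336/4-.5,180+83/4-.5,.069); b=onz('scene',190+191/4-.5,180+175/4-.5,.069); print(a,b,two((233.5,200.2),(237.3,223.2)))
mo=np.array([.49387,.02204]); my=np.radians(160.67); MX=np.array([np.cos(my),np.sin(my)]); MY=np.array([-MX[1],MX[0]])
for q in(a,b):
    r=q[:2]-mo; x,y=r@MX,r@MY; print(x,y,'angle',np.arctan2(-(y-.05),-(x+.074)),np.hypot(x+.074,y-.05))
for th in np.arange(0,1.6,.1745/1): 
    x,y=-.074-.04*np.cos(th),.05-.04*np.sin(th); print(round(th,3),mo+x*MX+y*MY)
E
python3 go.py .585 -.06 .12
```

```text
[ 0.58480223 -0.06079984  0.069     ] [ 0.58420424 -0.05871098  0.069     ] [ 0.58526708 -0.06056317  0.06796343]
-0.11322687087703973 0.04807063258914157 angle 0.0491452367543282 0.039274290030629835
-0.11197116418916167 0.04629746382311982 angle 0.09720186707724869 0.038151252718900075
0.0 [ 0.58489314 -0.06287636]
0.174 [ 0.58661865 -0.05612214]
0.349 [ 0.58714532 -0.04917092]
0.524 [ 0.58645716 -0.04223382]
0.698 [ 0.58457505 -0.03552155]
0.872 [ 0.58155617 -0.02923798]
1.047 [ 0.5774922  -0.02357396]
1.221 [ 0.5725066  -0.01870152]
1.396 [ 0.56675077 -0.01476866]
1.57 [ 0.56039955 -0.01189483]
t 13.475 pos [0.479  0.0268 0.1835] rpy [ 1.7990e+02 -5.0000e-02 -1.0934e+02] F [ 0.2 -0.   0.3] w 0.0855
tool cm: [  4.68 -12.87   6.35]
```

Emit:
send_rows(
  commands="0.5 -1.5 0.5 0 -1; 0.8 -2.3 1 0 -1; 0.9 -2.5 1 0 -1; 0.9 -2.5 1 0 -1; 0.8 -2.2 1 0 -1; 0.6 -1.5 1 0 -1; 0.2 -0.4 0.8 0 -1; 0 0 0 0 -1",
)

```text
time: 14.48
eef_pos: [0.5852, -0.06, 0.1204]
orientation: [179.9, -0.0, -109.3]
ft_force: [0.9, 0.4, -0.3]
grip_width: 0.0855
```

```bash
python3 - <<'E'
from h import *
p,d=cams.capture('scene'); np.savez('pics/scene13.npz',p=p,d=d); crop('scene',p,170,110,340,300,4,'pics/scene13.png')
E
python3 go.py .585 -.06 .04
```

```text
t 14.525 pos [ 0.5854 -0.0596  0.121 ] rpy [ 1.7993e+02 -1.0000e-02 -1.0930e+02] F [-0.6  0.5 -0.3] w 0.0853
tool cm: [0.05 0.03 8.1 ]
```

View pics/scene13.png

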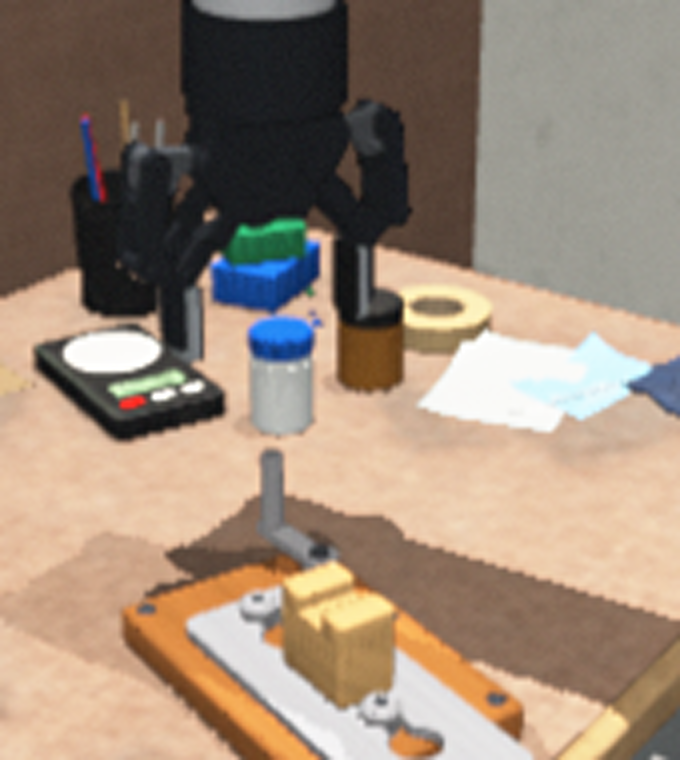

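Emit:
send_rows(
  commands="0.05 0 1.5 0 -1; 0 0 2.5 0 -1; 0 0 2.5 0 -1; 0 0 1.5 0 -1; 0 0 0 0 0.3; 0 0 0 0 0.5; 0 0 0 0 0.5; 0 0 0 0 0.5",
  squeeze=20,
)

```text
time: 15.52
eef_pos: [0.5864, -0.0606, 0.0421]
orientation: [-179.9, 0.0, -109.3]
ft_force: [-1.2, 0.1, 0.4]
grip_width: 0.0214
```

```bash
python3 - <<'E'
from h import *
p,d=cams.capture('scene'); np.savez('pics/scene14.npz',p=p,d=d); crop('scene',p,200,150,320,280,5,'pics/scene14.png')
E
python3 go.py .585 -.06 .04
```

```text
t 15.575 pos [ 0.5862 -0.0607  0.0419] rpy [-1.7995e+02  1.0000e-02 -1.0934e+02] F [-0.2  0.1 -0.5] w 0.0214
tool cm: [-0.02  0.14  0.19]
```

View pics/scene14.png

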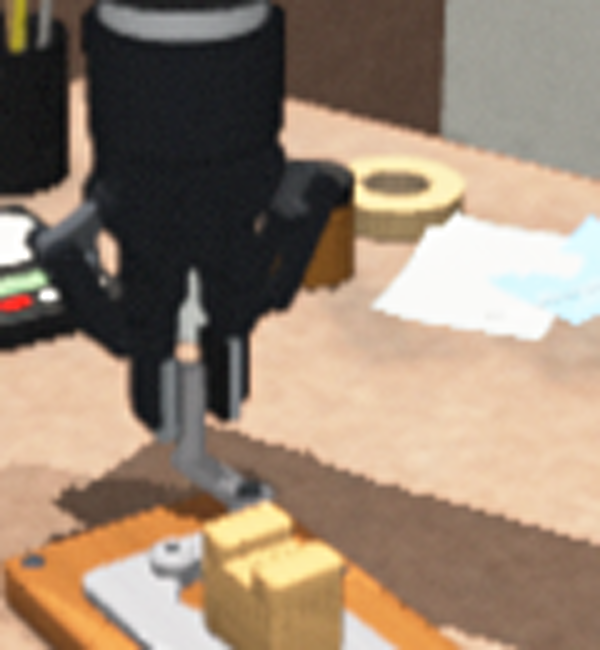

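Emit:
send_rows(
  commands="-0.35 0.02 0 -5 0.5; -0.52 0.04 0 -7.5 0.5; -0.7 0.06 0 -10 0.5; -0.7 0.06 0 -10 0.5; -0.7 0.06 0 -10 0.5; -0.52 0.04 0 -7.5 0.5; 0 0 0 0 0.5; 0 0 0 0 0.5",
)

```text
time: 16.58
eef_pos: [0.5826, -0.027, 0.0415]
orientation: [-180.0, -0.0, -59.5]
ft_force: [0.3, 0.0, 0.2]
grip_width: 0.0212
```

```bash
cat > lt.py <<'E'
import sys
from h import *
s=readout.state()
mo=np.array([.49387,.02204]); my=np.radians(160.67); MX=np.array([np.cos(my),np.sin(my)]); MY=np.array([-MX[1],MX[0]])
r=s['eef_pos'][:2]-mo; x,y=r@MX+.074,r@MY-.05
print('t',s['time'],'tcp arc',np.degrees(np.arctan2(-y,-x)),'r',np.hypot(x,y),'z',s['eef_pos'][2],'yawrel',s['orientation'][2]+109.33,'F mount',s['ft_force'][:2]@MX,s['ft_force'][:2]@MY,s['ft_force'][2],'w',s['grip_width'])
p,d=cams.capture('scene'); np.savez(f'pics/{sys.argv[1]}.npz',p=p,d=d); crop('scene',p,200,150,320,280,5,f'pics/{sys.argv[1]}.png')
E
python3 lt.py l1
```

```text
t 16.575 tcp arc 51.86430823926195 r 0.04206500378546195 z 0.041546092420896436 yawrel 49.840611433799445 F mount -0.23934179388078736 -0.13611681752772523 0.24340727963500497 w 0.02122759362999801
```

View pics/l1.png

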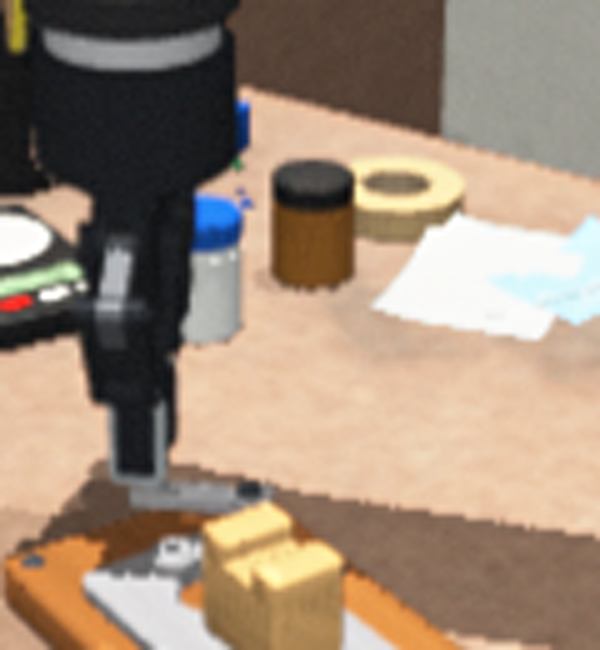

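Emit:
send_rows(
  commands="-0.35 0.12 0 -5 0.5; -0.7 0.06 0 -10 0.5; -0.7 0.06 0 -10 0.5; -0.52 0.04 0 -7.5 0.5; -0.35 0.02 0 -5 0.5; 0 0 0 0 0.5; 0 0 0 0 0.5",
)

```text
time: 17.5
eef_pos: [0.562, -0.0107, 0.0414]
orientation: [180.0, -0.0, -22.0]
ft_force: [0.1, 0.3, -0.5]
grip_width: 0.0211
```

```bash
python3 lt.py l2
```

```text
t 17.5 tcp arc 88.44255413898152 r 0.04167043762490903 z 0.041391434040311814 yawrel 87.35755389938717 F mount -0.034140105360633596 -0.31455563068326575 -0.46120287713759617 w 0.021128791774544874
```

View pics/l2.png

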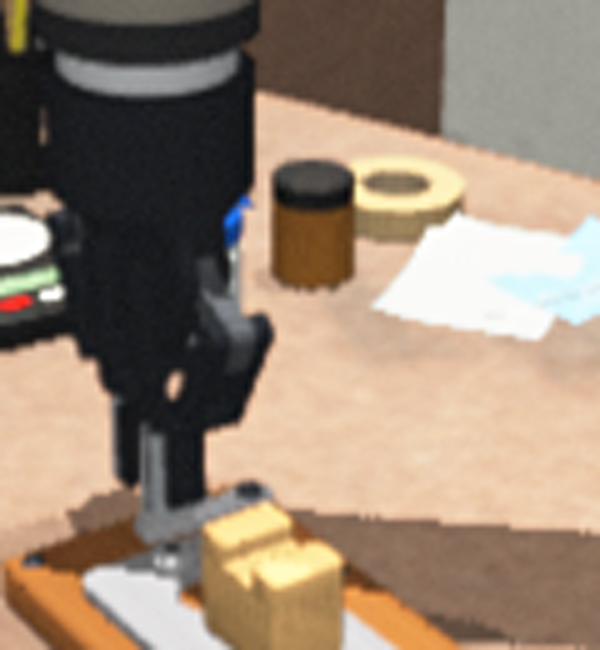

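Latch at about 82°. Push the last few degrees to the stop in small steps.

Emit:
send_rows(
  commands="-0.2 0.03 0 0 0.5; -0.2 0 0 0 0.5; -0.15 0 0 0 0.5; -0.1 0 0 0 0.5; 0 0 0 0 0.5; 0 0 0 0 0.5",
)

```text
time: 18.3
eef_pos: [0.5574, -0.0088, 0.0417]
orientation: [-179.9, -0.2, -21.9]
ft_force: [7.8, -0.0, -3.4]
grip_width: 0.0213
```

```bash
python3 lt.py l3
```

```text
t 18.3 tcp arc 95.27540096595855 r 0.04214609195084529 z 0.04170975046151644 yawrel 87.4663534383732 F mount -7.386028488385507 -2.5749140739376175 -3.4286295764158177 w 0.021299151940923036
```

View pics/l3.png

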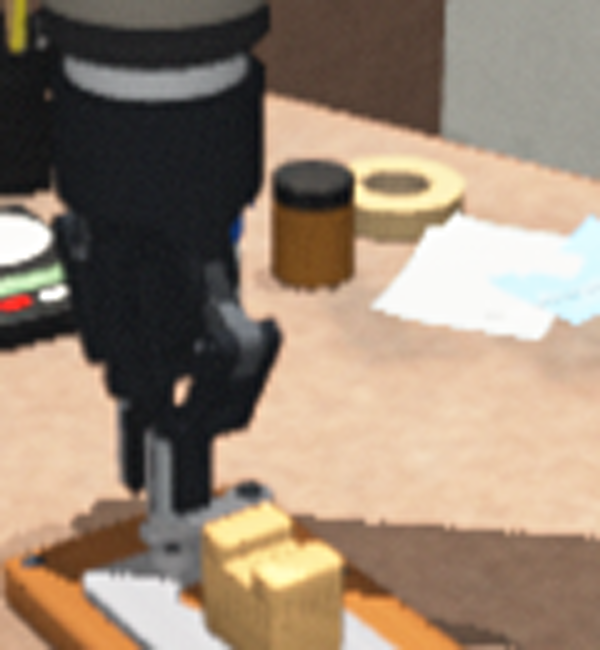

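Emit:
send_rows(
  commands="0.4 0 0 0 0.5; 0 0 0 0 0.5; 0 0 -1 0 0.5; 0 0 -2 0 0.5; 0 0 -3 0 0.5; 0 0 -4 0 0.5; 0 0 -4 0 0.5; 0 0 0 0 0.5",
)

```text
time: 19.35
eef_pos: [0.5618, -0.0095, 0.1863]
orientation: [-179.8, -0.4, -21.8]
ft_force: [0.0, -0.4, 0.3]
grip_width: 0.0211
```

```bash
python3 lt.py l4
```

```text
t 19.35 tcp arc 89.32911003889738 r 0.04274547272989352 z 0.18626334118506072 yawrel 87.49580414974011 F mount -0.1792698368109776 0.39252600411984284 0.3123838956785263 w 0.021109004198656564
```

Emit:
send_rows(
  commands="0.5 2 -1 0 0; 0.5 3 -1 0 0; 0.5 4 0 0 0; 0.5 4 0 0 0; 0.5 4 0 0 0; 0 3 0 0 0; 0 2 0 0 0; 0 0 0 0 0",
)

```text
time: 20.4
eef_pos: [0.4994, -0.2248, 0.2007]
orientation: [180.0, 0.1, -22.0]
ft_force: [-0.1, 0.9, 0.2]
grip_width: 0.0427
```

Run:
```python
from h import *
s=readout.state(); print(s['eef_pos'],s['ft_force'])
p,d=cams.capture('top'); np.savez('pics/topF.npz',p=p,d=d); cv2.imwrite('pics/topF.png',p[:,:,::-1])
p,d=cams.capture('scene'); np.savez('pics/sF.npz',p=p,d=d); crop('scene',p,190,160,340,310,4,'pics/sF.png')
```

```text
[ 0.49939337 -0.22484803  0.20071468] [-0.08214766  0.88263088  0.16086952]
```

View pics/topF.png

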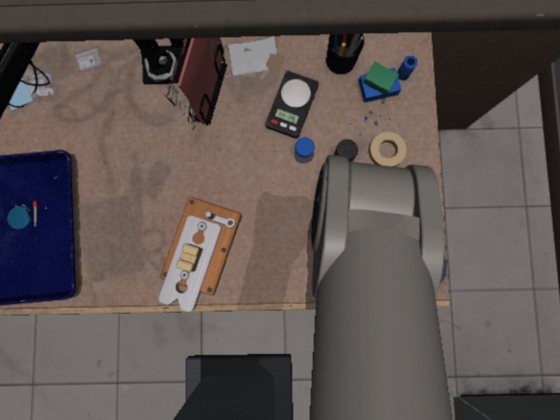

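View pics/sF.png

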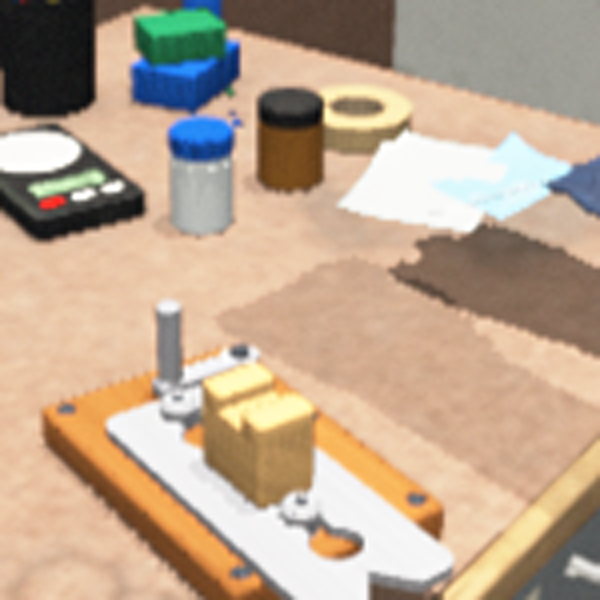

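Run:
```python
from h import *
p=np.load('pics/topF.npz')['p']; hsv=cv2.cvtColor(p,cv2.COLOR_RGB2HSV)
crop('top',p,150,185,260,320,5,'pics/topFc.png')
mo=np.array([.49387,.02204]); my=np.radians(160.67); MX=np.array([np.cos(my),np.sin(my)]); MY=np.array([-MX[1],MX[0]])
g=((hsv[...,1]<45)&(hsv[...,2]>130)).astype(np.uint8); m=np.zeros_like(g); m[214:315,155:222]=g[214:315,155:222]
cs,_=cv2.findContours(m,cv2.RETR_EXTERNAL,cv2.CHAIN_APPROX_NONE); o=max(cs,key=cv2.contourArea).reshape(-1,2)
W=np.array([onz('top',*q,.026)[:2] for q in o])-mo; W=np.c_[W@MX,W@MY]
print('plate extents mm x',W[:,0].min()*1e3,W[:,0].max()*1e3,'y',W[:,1].min()*1e3,W[:,1].max()*1e3, cv2.minAreaRect((W*1e3).astype(np.float32)))
```

```text
plate extents mm x -63.87262654430355 115.63267261875139 y -36.81672379566051 35.407451475198606 ((25.79558563232422, -0.22283554077148438), (71.486572265625, 179.57080078125), 89.23052215576172)
```

View pics/topFc.png

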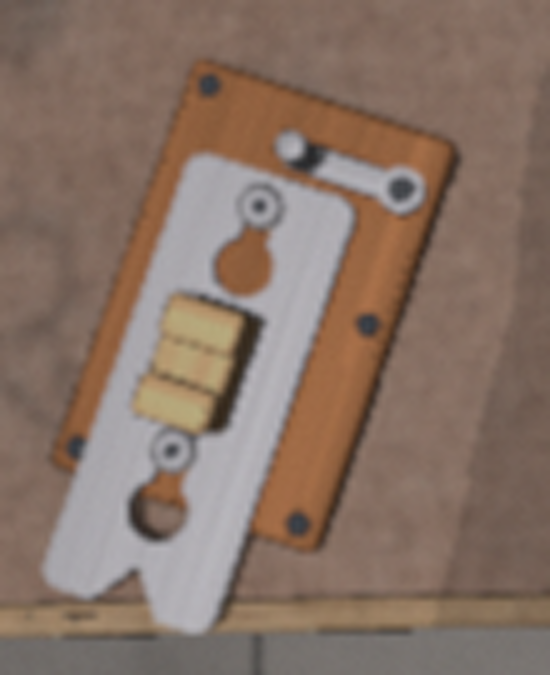

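```bash
python3 -c "
from rig import ctrl; print(ctrl.hand_in())"
```

```text
the job is handed in; nothing more can be done
None
```

The carving rest is fitted to its mount and latched, and I handed the job in at about 20.5 s of the 67 s allowed. No verdict is reported.

I gripped the wooden block and lowered the plate over both screw heads. I slid it about 24 mm along the mount, released it, then swung the latch post round with the half-closed fingers until it met the stop at about 7 N.

**Last checks, from the top and scene pictures:**
- **Plate:** its origin is at about x = +12.8 mm and y = −0.2 mm in the mount frame, under 1° out of line, with both heads over the slot ends. The gripper pose before release gave +12.3 mm, which agrees.
- **Latch:** the bar lies square across behind the plate. I judged this by eye and by the force at the stop, and did not work out a final angle from the pictures.
- **Bystanders:** both jars stand where they were in the top view, and the tape roll looks unmoved. I did not compute their exact shifts.
- **Robot:** the arm is well clear, and its force readings are under 1 N.

No check failed. Top and scene camera positions differed by 1–2 mm, within the stated calibration.

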